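Hand-over of a rolling flask on a bowed carrying tray

TASK

Lift the plywood carrying tray off the bench by its handle and, by tilting it slightly, let the flask roll away from the end wall and come to rest in the middle, under the handle, before you take the tray anywhere near the pale green boot tray corner piece. Then carry it across balanced like that, never letting the flask bang into or roll back against an end wall, and finish while holding the tray level and still in the air above the centre of the corner piece, having kept the flask in the middle there for five seconds, ready to be handed over. Leave everything else on the bench alone.

Things in the scene. Friction and masses are not known exactly. Their poses are not given: they have to be found in the camera images.
- tray: Open plywood tray, 340 long (own y) x 188 wide (own x), 0.5 kg. Origin: centre of its underside, z up. Inner faces: end walls y = +-160 (46 high over the underside), side walls x = +-80 (40 high). Turning it by a positive angle about its own +x raises the +y end and sends the flask to -y.
- tray_handle (a point): Centre of the tray's dark wooden handle bar, 93 above the tray's underside, straight over the tray's middle. Bar along the tray's x: 162 long, 22 thick (along y), 36 tall (75 to 111 above the underside), flat sides, an upright at each end. Grip at its middle from above, fingers closing along the tray's y, fingertips over 66 above the underside: the flask passes beneath.
- tray_mid (a point): Top of the tray's floor in its middle, 14 above the underside. The floor is bowed up along y like an arc of radius 5000 (2.5 lower at the end walls), so on a level tray the flask runs away from the middle with a time constant near 0.85 s.
- flask: Steel flask with grey cap, cylinder 50 in diameter, 150 long, 0.25 kg (varies), lying along the tray's x, rolling along the tray's y with hardly any resistance: acceleration = g x slope / 1.45. Origin on its axis at mid-length (39 above the tray's underside in the middle), own x along the axis. Starts at rest against the end wall at the tray's -y end (tray y = -135).
- corner_piece: Pale green silicone corner piece of a boot tray, fixed to the bench, 200 x 200, 5 thick with two raised rims 22 high. Origin: centre of its underside. The tray must be held above this point.
- carabiner: Bystander, not to be disturbed: stainless carabiner, 90 x 55 x 10, lying flat. Origin at the centre of its underside.
- lunch_tin: Bystander, not to be disturbed: aluminium lunch tin, 114 x 180 x 58. Origin at the centre of its underside.
- key_bowl: Bystander, not to be disturbed: grey stone-look ceramic key bowl, 130 across, 50 high. Origin at the centre of its underside.
- wax_jar: Bystander, not to be disturbed: small amber jar of boot wax, 60 across, 50 high. Origin at the centre of its underside.
- boot_brush: Bystander, not to be disturbed: brush with a long handle, lying flat. Origin at its underside.
Things that resemble listed ones, but are neither listed nor needed, are in the scene too. Of the things like the flask, leave any that is black; of the rest the smaller one is meant.

How it is judged:
By the outcome, as a careful person would: the job done as asked, in the order asked, and still so for the second after the job is handed in, while the arm keeps its last pose, push and grip.
It also fails if it takes over 72 s, if anything falls off the work surface, if the arm or the gripper's body presses on something with over 40 N, if the wrist force passes 120 N, or if a joint passes its speed limit or range.

ROBOT

A 6-joint arm with a two-finger parallel gripper is mounted at the origin on the work surface. World frame = base frame: x ahead of the robot, y to its left, z up, the work surface at z = 0. Lengths are in mm, angles in rad, forces in N, time in s.
With the tool pointing down it reaches from about 250 to 775 mm from the base axis. Payload 4 kg.
Tool frame: the origin (TCP) lies midway between the tips of the shut fingers; the grasp point (between the pads) lies 19 mm behind it; z points along the fingers, y is the line along which they close (so a half turn about z gives the same grasp; the last joint's range is limited). The gripper opens to 94 mm and grips with 3 to 60 N. Pads are 16 mm wide; open, the fingers measure 119 mm over their backs; the gripper's body (75 mm by 177 mm) begins 78 mm behind the grasp point.
Start: joints at [-1.244, 0.087, 1.371, -0, 1.684, -0.103], TCP at [229.179, -499.997, 205.506] pointing down, gripper open.
Joint ranges: [-3.1, 3.1], [-0.76, 2.03], [0.27, 2.55], [-1.08, 4.22], [0.17, 2.65], [-2.57, 2.57]. Speed limits (rad/s): [2.79, 2.79, 3.14, 3.14, 3.14, 3.14].

INTERFACE

Orientations are given as [roll, pitch, yaw] about the fixed x, y, z axes, in that order (R = Rz(yaw) Ry(pitch) Rx(roll)).
In Python, from cell import manip gives the robot as it stands.
- The arm moves only by the tool move_arm, never from a script. Its argument "plan" is a list of rows, each an object of numbers: "x", "y", "z": the shift along the world's x, y, z in units of 25 mm (1.0 is 25 mm); "ax", "ay", "az": the turn, a rotation vector about the world's x, y, z in degrees. In form: [{"x": .., "y": .., "z": .., "ax": .., "ay": .., "az": ..}, ...]. A call has 1 to 12 rows; each row shifts and turns the commanded pose from where the row before left it; what a row does not reach is not made up. A row lasts 1/10 s, in which the tool goes at most 50 mm and 8.59 degrees, less where a joint would pass 70% of its speed; a pose out of reach is approached as far as the arm can. A call is refused whole if a number of a shift passes 1 or a number of a turn 8.59, either way. A call with a gripper value outside its range is refused whole. "hand" is the finger opening in mm, from 0 to 94, set as the call begins (left out, the last holds). The fingers move at their own pace and stop on an object; "grip_force" is the grip in N (left out, the last holds). Time passes only in rows, so rows that do not move let the fingers close. It gives the time, the measured TCP pose, the force, the opening and the grip force at its end, in the units of the state.
- manip.state(): the state, without advancing time (a new reading comes with each control period).
- manip.capture(name): name is "scene" or "top" or "wrist"; returns a dict with "pixels" (400x640x3 uint8, red, green, blue), "camera_matrix" (3x3 intrinsics, pixels), "distortion" ([k1, k2, p1, p2, k3] as OpenCV has them; the pictures are not rectified), "extrinsics" (4x4, takes a point from camera to world coordinates); the wrist camera has in their place "mount" (4x4, takes a point from camera to tool coordinates, whose origin is the TCP and whose axes are the flange's). Camera axes: x right, y up, looking along -z (the intrinsics and any distortion apply to the point x, -y, -z); pixel columns grow to the right and rows downward; lengths in mm; the calibration is good to about 2 mm. A picture is of the moment at which its call begins: read the wrist's pose just before it. There is no depth.
- manip.finish_job(): hands the job in; it is judged then, once.
The state is a dict: "time": time; "joints": joint angles; "qd": joint speeds; "joint_efforts": joint torques, N m; "tcp_pos": TCP position; "tcp_rot": TCP orientation; "contact_force": force on the tool from outside, world axes, zero at the start; "ft_torque": the same for the moment, N m; "grip_width": finger opening in mm; "finger_force": force on a finger pad.
Only numpy, scipy, OpenCV 4.12 (cv2) and the standard library are available. Lean on these libraries where they do the work, as an engineer would, in place of code of your own. Each camera call takes 0.05 s, during which the arm holds its last target. There are 200 camera calls.

## Working session

There is one attempt and no reset: what is moved stays moved. The work goes in short steps, Python scripts to look and compute and a tool call to move; the robot and the scene stay as the last step left them, time stands still between calls to the robot, and variables do not carry over. Pictures are saved under pics/ and viewed, at most 10 in all, crops included, and the job is handed in when it is done.

Besides the shell and the picture viewer there is one more tool, called after "Request:" in YAML: its name, and indented under it one key for each argument. move_arm: Moves the arm, as the interface text tells. Its arguments: {"type":"object","properties":{"plan":{"type":"array"},"hand":{"type":"number"},"grip_force":{"type":"number"}},"required":["plan"]}

```bash
ls; mkdir -p pics
python3 - <<'E'
from cell import manip
import cv2
s=manip.state();print({k:s[k] for k in('time','tcp_pos','tcp_rot','grip_width','contact_force')})
for n in('scene','top'):
    c=manip.capture(n);cv2.imwrite(f'pics/{n}0.png',c['pixels'][:,:,::-1])
    print(n,c['camera_matrix'],c['distortion'],c['extrinsics'])
E
```

```text
pics
{'time': 0.0, 'tcp_pos': array([ 229.00030131, -499.46713898,  204.31274521]), 'tcp_rot': array([-3.13941831e+00, -2.01332767e-04,  4.29827137e-01]), 'grip_width': 93.64360330731952, 'contact_force': array([-0.66586275, -0.58035341, -0.93197268])}
scene [[476.53853269   0.         327.89920289]
 [  0.         476.53853269 197.56234773]
 [  0.           0.           1.        ]] [-0.05668458  0.          0.          0.          0.        ] [[ 8.20948360e-01 -4.03091693e-01  4.04426604e-01  9.95668941e+02]
 [ 5.70998725e-01  5.82090224e-01 -5.78905370e-01 -8.69189564e+02]
 [-2.06082691e-03  7.06178489e-01  7.08030857e-01  9.64543851e+02]
 [ 0.00000000e+00  0.00000000e+00  0.00000000e+00  1.00000000e+00]]
top [[446.71341576   0.         322.91342415]
 [  0.         446.71341576 200.66590584]
 [  0.           0.           1.        ]] [-0.05712693  0.          0.          0.          0.        ] [[ 8.29357758e-03  9.90522240e-01 -1.37101820e-01  3.32374330e+02]
 [-9.99888836e-01  9.91354107e-03  1.11371773e-02 -1.56570985e+02]
 [ 1.23907863e-02  1.36994212e-01  9.90494348e-01  1.26056283e+03]
 [ 0.00000000e+00  0.00000000e+00  0.00000000e+00  1.00000000e+00]]
```

View pics/scene0.png

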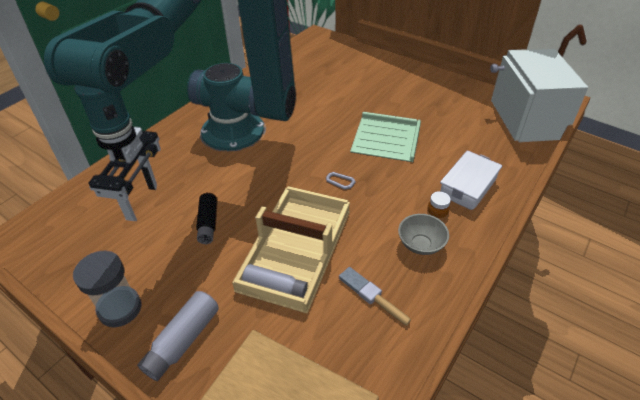

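View pics/top0.png

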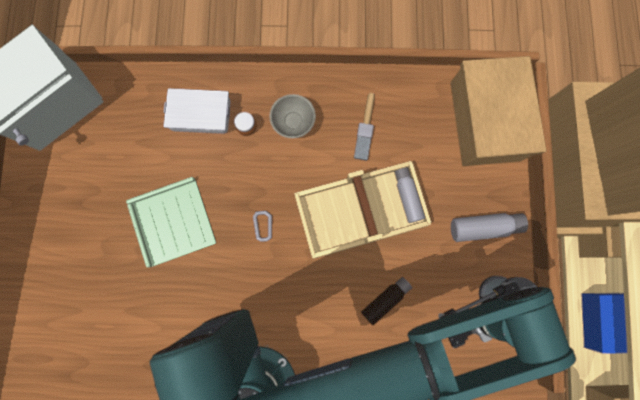

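The candidates for the flask, in top-view pixels:
- Grey flask in the tray (410,193): small and not black, so this is the one.
- Big grey flask on the bench (488,227): the larger one, so not meant.
- Black bottle (388,300): excluded because it is black.

The tray is at (363,208) and its handle at (366,207). The green corner piece is at (172,222).

```bash
cat > h.py <<'E'
import numpy as np, cv2
from cell import manip
def cast(c,px,z=None):
    p=cv2.undistortPoints(np.float64(px).reshape(-1,1,2),c['camera_matrix'],c['distortion'])[:,0]
    E=c['extrinsics'];d=np.c_[p[:,0],-p[:,1],-np.ones(len(p))]@E[:3,:3].T;o=E[:3,3]
    return (o,d) if z is None else o+d*((z-o[2])/d[:,2])[:,None]
def tri(c1,p1,c2,p2):
    out=[]
    o1,D1=cast(c1,p1);o2,D2=cast(c2,p2)
    for a,b in zip(D1,D2):
        t=np.linalg.lstsq(np.c_[a,-b],o2-o1,rcond=None)[0]
        q1=o1+a*t[0];q2=o2+b*t[1];out.append([*(q1+q2)/2,np.linalg.norm(q1-q2)])
    return np.array(out)
def mask(c,lo,hi,roi):
    h=cv2.cvtColor(c['pixels'],cv2.COLOR_RGB2HSV);m=cv2.inRange(h,lo,hi);r=np.zeros_like(m)
    x0,y0,x1,y1=roi;r[y0:y1,x0:x1]=m[y0:y1,x0:x1]
    n,l,s,_=cv2.connectedComponentsWithStats(r);k=1+s[1:,4].argmax();return np.uint8(l==k)*255
def cont(m): return max(cv2.findContours(m,0,cv2.CHAIN_APPROX_NONE)[0],key=cv2.contourArea)
def box(m): return cv2.boxPoints(cv2.minAreaRect(cont(m)))
E
python3 - <<'E'
from h import *
np.set_printoptions(precision=1,suppress=True)
S=manip.capture('scene');T=manip.capture('top')
for n,c,p in(('S',S,(295,222)),('S',S,(315,225)),('T',T,(363,200)),('T',T,(370,225)),('T',T,(330,215)),('T',T,(410,190)),('T',T,(170,220)),('S',S,(385,140)),('T',T,(340,260))):
    print(n,p,cv2.cvtColor(c['pixels'][p[1]:p[1]+1,p[0]:p[0]+1],cv2.COLOR_RGB2HSV)[0,0])
a=cv2.resize(T['pixels'][150:270,280:440],None,fx=3.75,fy=3.75,interpolation=2)[:,:,::-1]
b=cv2.resize(S['pixels'][180:310,230:360],None,fx=3.4,fy=3.4,interpolation=2)[:,:,::-1]
o=np.zeros((450,800,3),np.uint8);o[:450,:440]=a[:450,80:520];o[:442,442:800]=b[:442,40:398];cv2.imwrite('pics/crop1.png',o)
mg=mask(T,(40,30,80),(90,255,255),(100,150,240,290));print('green',box(mg));
ap=cv2.approxPolyDP(cv2.convexHull(cont(mg)),4,True)[:,0];print(ap.tolist());print(cast(T,ap,22)[:,:2],cast(T,ap,5)[:,:2])
ms=mask(S,(40,30,80),(90,255,255),(340,100,430,170));ap=cv2.approxPolyDP(cv2.convexHull(cont(ms)),4,True)[:,0];print(ap.tolist());print(cast(S,ap,22)[:,:2],cast(S,ap,5)[:,:2])
E
```

```text
S (295, 222) [ 11 148 112]
S (315, 225) [ 10 159 112]
T (363, 200) [ 10 135 119]
T (370, 225) [ 10 136 122]
T (330, 215) [ 22  80 233]
T (410, 190) [124  11 181]
T (170, 220) [ 57  34 224]
S (385, 140) [ 67  48 218]
T (340, 260) [ 13 131 117]
green [[124.1 199.3]
 [193.4 176.2]
 [216.  244. ]
 [146.7 267.1]]
[[193, 178], [215, 242], [147, 266], [127, 200]]
[[564.7 196.8]
 [385.4 127.1]
 [317.  313.2]
 [500.2 381.2]] [[567.9 201.6]
 [386.1 130.9]
 [316.8 319.7]
 [502.5 388.6]]
[[363, 112], [419, 120], [412, 161], [351, 151]]
[[320.4 308. ]
 [498.6 376.1]
 [577.5 175. ]
 [399.8 109.4]] [[308.2 329.2]
 [489.6 398.5]
 [569.9 193.8]
 [389.1 127. ]]
```

View pics/crop1.png

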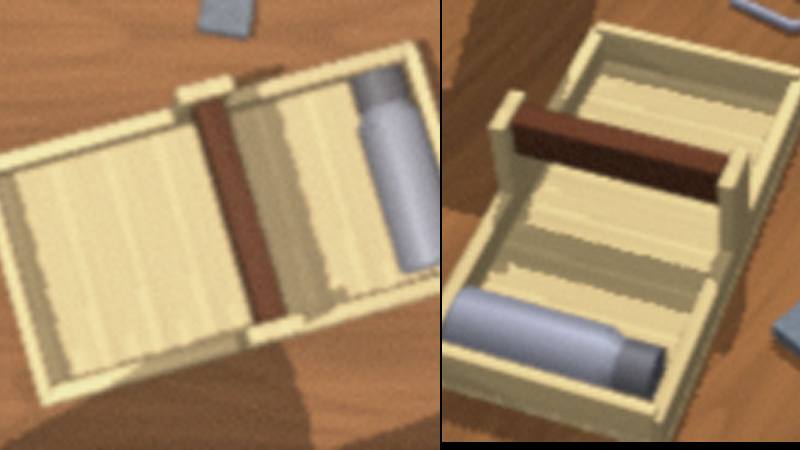

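The crop shows the small grey flask with its dark-grey cap lying along the tray's width, against the end wall away from the green piece. Top pixel is about (410,193). The dark handle bar runs from about (357,180) to (373,235).

Run:
```python
from h import *
np.set_printoptions(precision=1,suppress=True)
S=manip.capture('scene');T=manip.capture('top')
lo,hi=(15,30,120),(35,160,255)
P={}
for n,c,roi in(('T',T,(285,150,440,265)),('S',S,(230,180,360,312))):
    m=mask(c,lo,hi,roi);h=cv2.convexHull(cont(m));ap=cv2.approxPolyDP(h,3,True)[:,0];print(n,ap.tolist())
    # handle: brown enclosed in tray
    hull=np.zeros(m.shape,np.uint8);cv2.fillConvexPoly(hull,cv2.convexHull(cont(m)),255);hull=cv2.erode(hull,np.ones((5,5)))
    q=cv2.bitwise_and(cv2.inRange(cv2.cvtColor(c['pixels'],cv2.COLOR_RGB2HSV),(0,100,20),(15,255,160)),hull)
    k,l,s,_=cv2.connectedComponentsWithStats(q);j=1+s[1:,4].argmax();q=np.uint8(l==j)*255
    print('handle',s[j],box(q).tolist());P[n]=box(q)
    if n=='T': print('on z=111',cast(c,box(q),111))
    else: print(cv2.approxPolyDP(cv2.convexHull(cont(q)),2,True)[:,0].tolist())
    fl=mask(c,(100,5,60),(140,120,230),(395,160,430,228) if n=='T' else (235,255,315,305));print('flask',box(fl).tolist(),cast(c,box(fl).mean(0)[None],39))
```

```text
T [[412, 161], [429, 225], [311, 257], [295, 192], [356, 170]]
handle [352 176  26  60 524] [[351.3074951171875, 177.75949096679688], [360.0869140625, 175.04583740234375], [378.0205078125, 233.06637573242188], [369.2410888671875, 235.780029296875]]
on z=111 [[ 552.8 -243.4  111. ]
 [ 560.3 -266.4  111. ]
 [ 408.6 -312.3  111. ]
 [ 401.4 -289.6  111. ]]
flask [[395.2000732421875, 179.59999084472656], [409.90008544921875, 174.6999969482422], [424.00006103515625, 216.99998474121094], [409.300048828125, 221.8999786376953]] [[ 510.5 -410.9   39. ]]
S [[349, 201], [349, 213], [307, 311], [250, 296], [233, 287], [257, 212], [287, 186]]
handle [262 195  64  45 983] [[259.8522644042969, 223.75619506835938], [267.6487731933594, 191.97042846679688], [329.8499450683594, 207.22732543945312], [322.0534362792969, 239.01309204101562]]
[[322, 239], [263, 224], [262, 215], [266, 206], [280, 195], [325, 226]]
flask [[241.24282836914062, 279.0703125], [245.94503784179688, 262.82623291015625], [306.7450256347656, 280.42620849609375], [302.0428161621094, 296.6702880859375]] [[ 518.5 -408.    39. ]]
```

Request:
move_arm:
  plan:
    - {"x":0.5,"y":0.4,"z":0.2,"az":-0.7}
    - {"x":1,"y":0.9,"az":-0.7}
    - {"x":1,"y":0.9,"az":-0.7}
    - {"x":1,"y":0.9,"az":-0.7}
    - {"x":1,"y":0.9,"az":-0.7}
    - {"x":1,"y":0.9,"az":-0.7}
    - {"x":1,"y":0.9,"az":-0.7}
    - {"x":1,"y":0.9,"az":-0.7}
    - {"x":1,"y":0.8,"az":-0.7}
    - {"x":1,"y":0.8,"az":-0.7}
    - {"x":0.5,"y":0.5,"az":-0.7}
    - {"x":0.1}
  hand: 94
  grip_force: 60

```text
invalid input
```

Run:
```python
from h import *
np.set_printoptions(precision=2,suppress=True)
s=manip.state();print(s['time'],s['tcp_pos'],s['tcp_rot'],s['qd'].round(2))
W=manip.capture('wrist');cv2.imwrite('pics/wrist1.png',W['pixels'][:,:,::-1]);print(W['mount'],W['camera_matrix'],W['distortion'])
S=manip.capture('scene');T=manip.capture('top')
# handle -x end of +y top edge; rim corners (+x+y),( -x+y)
print(tri(T,[(369.2,235.8),(295,192),(311,257)],S,[(262.4,211.5),(349,201),(287,187)]))
c=cast(T,[(412,161),(429,225),(311,257),(295,192)],46);print(c,c.mean(0))
```

```text
0.3 [ 229.12 -499.8   205.09] [-3.14 -0.    0.43] [-0. -0. -0.  0. -0. -0.]
[[   0.      0.97    0.25   71.69]
 [   1.     -0.      0.      0.16]
 [   0.      0.25   -0.97 -178.09]
 [   0.      0.      0.      1.  ]] [[280.55   0.   317.98]
 [  0.   280.55 202.42]
 [  0.     0.     1.  ]] [-0.05  0.    0.    0.    0.  ]
[[ 399.1  -293.44  100.78    7.94]
 [ 523.97  -93.35   42.68    0.86]
 [ 346.27 -139.65   34.81    1.39]]
[[ 614.86 -418.21   46.  ]
 [ 436.05 -461.67   46.  ]
 [ 346.65 -139.34   46.  ]
 [ 523.79  -93.24   46.  ]] [ 480.34 -278.11   46.  ]
```

View pics/wrist1.png

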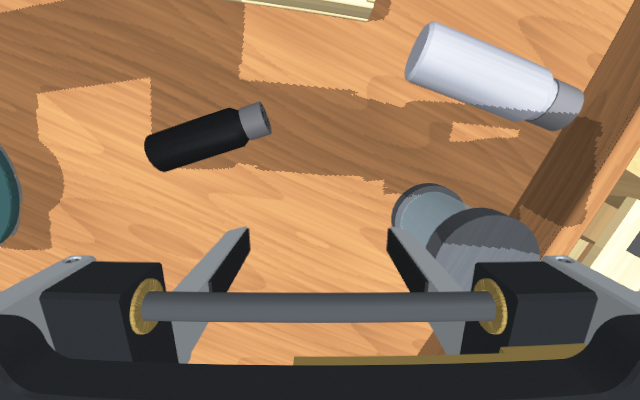

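The wrist picture shows the black bottle (205,135), the big grey flask (490,80) and the fingers with tips at about (240,235) and (395,235). When the tray is held, this camera should show the flask on both sides of the handle. The move was refused, so I'll resend it with every key in each row.

Request:
move_arm:
  plan:
    - {"x":0.5,"y":0.4,"z":0.2,"ax":0,"ay":0,"az":-0.8}
    - {"x":1,"y":0.9,"z":0,"ax":0,"ay":0,"az":-0.8}
    - {"x":1,"y":0.9,"z":0,"ax":0,"ay":0,"az":-0.8}
    - {"x":1,"y":0.9,"z":0,"ax":0,"ay":0,"az":-0.8}
    - {"x":1,"y":0.9,"z":0,"ax":0,"ay":0,"az":-0.8}
    - {"x":1,"y":0.9,"z":0,"ax":0,"ay":0,"az":-0.8}
    - {"x":1,"y":0.9,"z":0,"ax":0,"ay":0,"az":-0.8}
    - {"x":1,"y":0.9,"z":0,"ax":0,"ay":0,"az":-0.8}
    - {"x":1,"y":0.8,"z":0,"ax":0,"ay":0,"az":-0.8}
    - {"x":1,"y":0.8,"z":0,"ax":0,"ay":0,"az":-0.8}
    - {"x":0.5,"y":0.5,"z":0,"ax":0,"ay":0,"az":-0.8}
    - {"x":0.04,"y":0,"z":0,"ax":0,"ay":0,"az":-0.3}
  hand: 94
  grip_force: 60

```text
time: 1.65
tcp_pos: [481.4, -278.4, 210.4]
tcp_rot: [-3.141, -0.0, 0.274]
contact_force: [-0.4, -0.0, 0.4]
grip_width: 94.3
finger_force: 0.0
```

Run:
```python
from h import *
np.set_printoptions(precision=3,suppress=True)
s=manip.state();print(s['time'],s['tcp_pos'],s['tcp_rot'],s['qd'].round(2))
W=manip.capture('wrist');cv2.imwrite('pics/wrist2.png',W['pixels'][:,:,::-1])
s=manip.state();print(s['time'],s['tcp_pos'],s['tcp_rot'],s['qd'].round(2))
```

```text
1.65 [ 481.444 -278.353  210.373] [-3.141 -0.     0.274] [-0.03  0.01 -0.01 -0.04  0.01  0.03]
1.7 [ 480.663 -279.47   210.4  ] [3.141 0.    0.273] [-0.03 -0.01  0.01 -0.01  0.   -0.02]
```

View pics/wrist2.png

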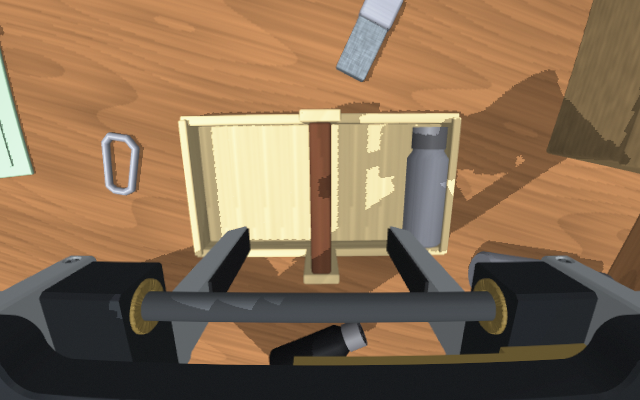

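The wrist view shows the handle upright in the picture at column 320, between the fingers. The flask is at (428,185), against the right-hand end wall. I'll check the handle's pose numerically before descending.

```bash
cat >> h.py <<'E'
from scipy.spatial.transform import Rotation as Ro
def wrist():
    s=manip.state();c=manip.capture('wrist');M=np.eye(4);M[:3,:3]=Ro.from_euler('xyz',s['tcp_rot']).as_matrix();M[:3,3]=s['tcp_pos']
    c['extrinsics']=M@c['mount'];return s,c
E
python3 - <<'E'
from h import *
np.set_printoptions(precision=2,suppress=True)
s,W=wrist();T=manip.capture('top');print(s['tcp_pos'],s['tcp_rot'])
h=cv2.cvtColor(W['pixels'],cv2.COLOR_RGB2HSV)
for y in(130,150,170,190,210,230,250,265): print(y,h[y,320],end=' ')
m=mask(W,(0,90,30),(14,255,190),(295,118,345,275));b=box(m);print(b.tolist());p=cast(W,b,111);print(p,p.mean(0))
# outline of tray rim
m=mask(W,(15,20,100),(40,160,255),(170,100,470,250));ap=cv2.approxPolyDP(cv2.convexHull(cont(m)),4,True)[:,0];print(ap.tolist());print(cast(W,ap,46))
# height of handle: first/last wrist view vs scene rays (same +y top edge, -x end) using saved scene pic
S=manip.capture('scene')
S['pixels']=cv2.imread('pics/scene0.png')[:,:,::-1]
k=np.argsort(b[:,1]);ends=b[k];up=ends[:2].mean(0);lo=ends[2:].mean(0)
# ends of bar from the wrist (two views: initial top picture ends)
print(tri(W,[up,lo],T,[(355.7,176.4),(373.6,234.4)]))
E
```

```text
[ 480.66 -279.47  210.4 ] [3.14 0.   0.27]
130 [ 10 142 120] 150 [ 10 143 123] 170 [ 10 144 133] 190 [ 11 143  91] 210 [ 10 141 136] 230 [ 10 142 135] 250 [ 10 143 136] 265 [ 10 143  91] [[308.0, 121.0], [329.0, 121.0], [329.0, 272.0], [308.0, 272.0]]
[[ 555.71 -248.39  111.  ]
 [ 561.12 -267.67  111.  ]
 [ 408.68 -312.07  111.  ]
 [ 402.46 -289.95  111.  ]] [ 481.99 -279.52  111.  ]
[[458, 112], [446, 249], [193, 249], [179, 115], [301, 107]]
[[ 615.95 -413.13   46.  ]
 [ 449.45 -465.04   46.  ]
 [ 358.27 -140.72   46.  ]
 [ 523.42  -96.16   46.  ]
 [ 570.14 -233.6    46.  ]]
[[ 559.37 -257.12   94.32    1.79]
 [ 405.09 -301.07  110.06    0.15]]
```

Request:
move_arm:
  plan:
    - {"x":0.02,"y":0,"z":-0.5,"ax":0,"ay":0,"az":0.3}
    - {"x":0,"y":0,"z":-1,"ax":0,"ay":0,"az":0}
    - {"x":0,"y":0,"z":-1,"ax":0,"ay":0,"az":0}
    - {"x":0,"y":0,"z":-1,"ax":0,"ay":0,"az":0}
    - {"x":0,"y":0,"z":-1,"ax":0,"ay":0,"az":0}
    - {"x":0,"y":0,"z":-0.6,"ax":0,"ay":0,"az":0}
    - {"x":0,"y":0,"z":-0.34,"ax":0,"ay":0,"az":0}
    - {"x":0,"y":0,"z":0,"ax":0,"ay":0,"az":0}

```text
time: 2.65
tcp_pos: [479.8, -279.8, 73.1]
tcp_rot: [-3.14, 0.002, 0.276]
contact_force: [0.4, 0.4, 0.9]
grip_width: 94.2
finger_force: 0.0
```

Request:
move_arm:
  plan:
    - {"x":0,"y":0,"z":0,"ax":0,"ay":0,"az":0}
    - {"x":0,"y":0,"z":0,"ax":0,"ay":0,"az":0}
    - {"x":0,"y":0,"z":0,"ax":0,"ay":0,"az":0}
    - {"x":0,"y":0,"z":0,"ax":0,"ay":0,"az":0}
    - {"x":0,"y":0,"z":0,"ax":0,"ay":0,"az":0}
    - {"x":0,"y":0,"z":0,"ax":0,"ay":0,"az":0}
    - {"x":0,"y":0,"z":0,"ax":0,"ay":0,"az":0}
    - {"x":0,"y":0,"z":0,"ax":0,"ay":0,"az":0}
  hand: 0
  grip_force: 60

```text
time: 3.45
tcp_pos: [480.6, -280.0, 74.4]
tcp_rot: [-3.142, 0.0, 0.276]
contact_force: [0.1, -0.3, -0.2]
grip_width: 33.4
finger_force: 0.0
```

Run:
```python
from h import *
s,W=wrist();print(s['time'],s['tcp_pos'],s['tcp_rot'],s['contact_force'],s['grip_width'],s['finger_force'])
cv2.imwrite('pics/wrist3.png',W['pixels'][:,:,::-1])
```

```text
3.45 [ 480.64339957 -279.97918153   74.44626476] [-3.14159222e+00  1.08976584e-04  2.76191903e-01] [ 0.08643417 -0.27660854 -0.23939294] 33.38238506218861 0.0
```

View pics/wrist3.png

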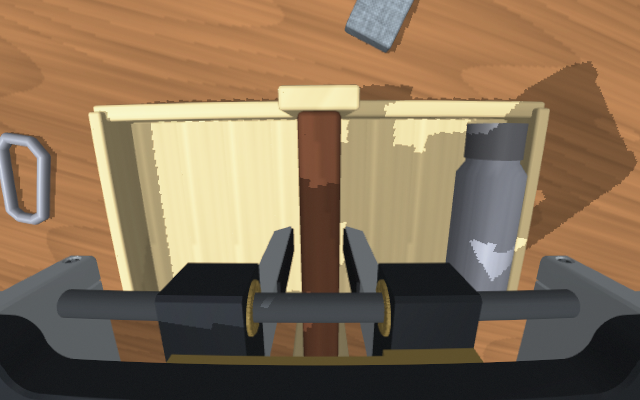

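The handle sits between the pads at columns 293–345. The flask shows at columns 450–522 with the fingers clear of it. The fingers are still closing, so I'll wait and then check the grip.

Request:
move_arm:
  plan:
    - {"x":0,"y":0,"z":0,"ax":0,"ay":0,"az":0}
    - {"x":0,"y":0,"z":0,"ax":0,"ay":0,"az":0}
    - {"x":0,"y":0,"z":0,"ax":0,"ay":0,"az":0}
    - {"x":0,"y":0,"z":0,"ax":0,"ay":0,"az":0}
    - {"x":0,"y":0,"z":0,"ax":0,"ay":0,"az":0}

```text
time: 4.0
tcp_pos: [480.7, -280.4, 74.5]
tcp_rot: [3.141, 0.0, 0.276]
contact_force: [1.1, -2.8, -1.2]
grip_width: 21.7
finger_force: 60.0
```

```bash
cat >> h.py <<'E'
def flask(c,D=213.5,half=np.arcsin(25/213.5)):
    """tray-y of flask axis from wrist image; angles in the tool's yz plane (exact for a cylinder along x)"""
    R=c['mount'][:3,:3];h=cv2.cvtColor(c['pixels'],cv2.COLOR_RGB2HSV);out=[]
    def ang(col,row):
        p=cv2.undistortPoints(np.float64([[[col,row]]]),c['camera_matrix'],c['distortion'])[0,0]
        d=R@[p[0],-p[1],-1.];return np.arctan2(d[1],d[2])
    for row in range(178,222,4):
        g=(h[row,:,0]>80)&(h[row,:,0]<160)
        k=np.flatnonzero(g[140:530])+140
        if len(k)<6: continue
        # longest group allowing the handle's gap
        gr=np.split(k,np.flatnonzero(np.diff(k)>60)+1);k=max(gr,key=len)
        l,r=k[0]-.5,k[-1]+.5
        out.append((l,r,ang(l,row),ang(r,row)))
    o=np.array(out);return np.median(o,0),len(o),D
def ysol(a,D=213.5,r=25):
    l,rr=a[2],a[3];dist=D
    f=lambda y,s:np.arctan2(y,D)+s*np.arcsin(r/np.hypot(y,D))
    from scipy.optimize import brentq
    return -brentq(lambda y:f(y,-1)-l,-300,300),-brentq(lambda y:f(y,1)-rr,-300,300)
E
python3 - <<'E'
from h import *
s,W=wrist();print(s['time'],s['tcp_pos'],s['tcp_rot'],s['contact_force'],s['grip_width'],s['finger_force'],s['joints'].round(3))
a,n,_=flask(W);print(a,n,ysol(a))
E
```

```text
4.0 [ 480.74813646 -280.37229379   74.45093914] [3.14081085e+00 1.02556198e-05 2.76233547e-01] [ 1.08247445 -2.79981206 -1.16593684] 21.678790459478908 59.993534088134766 [-0.63   0.163  1.55  -0.     1.428  0.665]
[4.51500000e+02 5.21500000e+02 4.58275270e-01 6.51669443e-01] 11 (-133.19645598472545, -131.4230842526396)
```

Request:
move_arm:
  plan:
    - {"x":0,"y":0,"z":0.1,"ax":0,"ay":0,"az":0}
    - {"x":0,"y":0,"z":0.3,"ax":0,"ay":0,"az":0}
    - {"x":0,"y":0,"z":0.6,"ax":0,"ay":0,"az":0}
    - {"x":0,"y":0,"z":0.8,"ax":0,"ay":0,"az":0}
    - {"x":0,"y":0,"z":0.8,"ax":0,"ay":0,"az":0}
    - {"x":0,"y":0,"z":0.8,"ax":0,"ay":0,"az":0}
    - {"x":0,"y":0,"z":0.6,"ax":0,"ay":0,"az":0}
    - {"x":0,"y":0,"z":0.4,"ax":0,"ay":0,"az":0}
    - {"x":0,"y":0,"z":0.2,"ax":0,"ay":0,"az":0}
    - {"x":0,"y":0,"z":0,"ax":0,"ay":0,"az":0}
    - {"x":0,"y":0,"z":0,"ax":0,"ay":0,"az":0}

```text
time: 5.15
tcp_pos: [480.2, -279.6, 188.4]
tcp_rot: [-3.14, 0.001, 0.276]
contact_force: [0.8, 0.3, -8.1]
grip_width: 22.0
finger_force: 60.0
```

Run:
```python
from h import *
for i in range(2):
    s,W=wrist();print(s['time'],s['tcp_pos'],s['tcp_rot'],s['contact_force'],s['ft_torque'],s['grip_width'])
    a,n,_=flask(W);print(a,n,ysol(a))
cv2.imwrite('pics/wrist4.png',W['pixels'][:,:,::-1])
```

```text
5.15 [ 480.23416969 -279.61858719  188.39788199] [-3.13992948e+00  1.30330556e-03  2.76209603e-01] [ 0.78492872  0.31451202 -8.09508928] [ 0.36565947  0.11436529 -0.00959767] 21.95957270038558
[4.51500000e+02 5.21500000e+02 4.58431649e-01 6.51670837e-01] 11 (-133.24012164187738, -131.42352155791744)
5.2 [ 480.1020982  -279.54381489  188.07910528] [-3.13942223e+00  1.68243619e-03  2.76208637e-01] [-4.39159625e-01 -2.22908061e-04 -7.13189350e+00] [0.28845535 0.08528235 0.00689372] 21.824025675751994
[4.51500000e+02 5.21500000e+02 4.58431998e-01 6.51671190e-01] 11 (-133.24021919612062, -131.42363248417453)
```

View pics/wrist4.png

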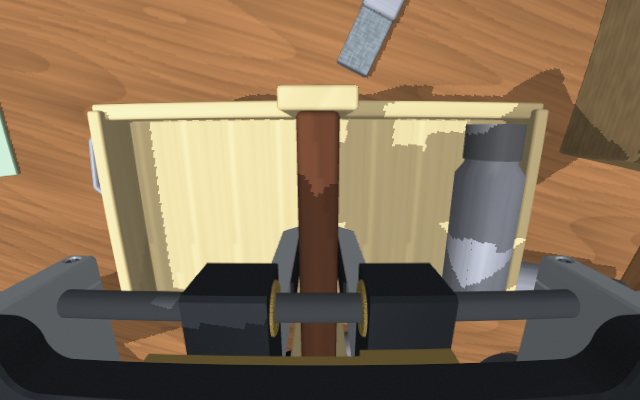

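The tray is lifted level and hasn't turned in the grip: the handle is at columns 297–338 and the flask is still at 451–521. Next I'll turn the tray so its y lies along world y, which makes tilting a pure ax move.

Request:
move_arm:
  plan:
    - {"x":0,"y":0,"z":0,"ax":0,"ay":0,"az":-0.8}
    - {"x":0,"y":0,"z":0,"ax":0,"ay":0,"az":-1.8}
    - {"x":0,"y":0,"z":0,"ax":0,"ay":0,"az":-2.6}
    - {"x":0,"y":0,"z":0,"ax":0,"ay":0,"az":-2.7}
    - {"x":0,"y":0,"z":0,"ax":0,"ay":0,"az":-2.7}
    - {"x":0,"y":0,"z":0,"ax":0,"ay":0,"az":-2.6}
    - {"x":0,"y":0,"z":0,"ax":0,"ay":0,"az":-1.8}
    - {"x":0,"y":0,"z":0,"ax":0,"ay":0,"az":-0.8}
    - {"x":0,"y":0,"z":0,"ax":0,"ay":0,"az":0}

```text
time: 6.15
tcp_pos: [480.6, -279.9, 189.2]
tcp_rot: [-3.141, 0.0, 0.0]
contact_force: [-0.5, 0.1, -7.2]
grip_width: 21.6
finger_force: 60.0
```

```bash
cat > bal.py <<'E'
import sys,json
from h import *
K=9810/1.45;A=9.81/5/1.45   # ydd = A*y - K*(th+b) - acc/1.45
DT=.1
def log(): 
    try: return json.load(open('log.json'))
    except FileNotFoundError: return {'th':[[0,0.]],'meas':[],'acc':[]}
# th: commanded tilt [t,rad] knots; acc: tray accel knots [t0,t1,a]
def measure(L,n=2):
    for i in range(n):
        s,W=wrist();a,_,_=flask(W);y=1.02*np.mean(ysol(a))
        L['meas'].append([s['time'],float(y),float(ysol(a)[0]-ysol(a)[1])])
    return s
def tilt(L,t,lag=.05):
    k=np.array(L['th']);return np.interp(t-lag,k[:,0],k[:,1])
def acc(L,t,lag=.05):
    for a,b,v in L['acc']:
        if a<=t-lag<b: return v
    return 0.
def sim(L,t0,ts,x0,b,inp=1.):
    h=.005;x=np.array(x0,float);t=t0;out=[]
    for T in ts:
        while t<T-1e-9:
            d=min(h,T-t);u=inp*(-K*tilt(L,t+d/2)-acc(L,t+d/2)/1.45)-K*b
            a=A*x[0]+u;x=np.array([x[0]+x[1]*d+a*d*d/2,x[1]+a*d]);t+=d
        out.append(x.copy())
    return np.array(out)
def estimate(L,win=1.6,tmin=0,bsig=.006):
    m=np.array([r for r in L['meas'] if r[0]>=max(tmin,L['meas'][-1][0]-win)]);ts=m[:,0];t0=ts[0]
    f=sim(L,t0,ts,(0,0),0);B=[sim(L,t0,ts,x,b,0) for x,b in(((1,0),0),((0,1),0),((0,0),1))]
    M=np.c_[[q[:,0] for q in B]].T;r=m[:,1]-f[:,0];sg=.6
    p=np.linalg.lstsq(np.vstack([M/sg,[0,0,1/bsig]]),np.r_[r/sg,L.get('b',0)/bsig],rcond=None)[0]
    e=f[-1]+sum(c*q[-1] for c,q in zip(p,B));res=r-M@p
    return ts[-1],e,p[2],res
def quintic(y0,v0,a0,T,y1=0):
    C=np.array([[T**3,T**4,T**5],[3*T**2,4*T**3,5*T**4],[6*T,12*T**2,20*T**3]])
    c=np.linalg.solve(C,[y1-y0-v0*T-a0*T*T/2,-v0-a0*T,-a0]);return np.polynomial.Polynomial([y0,v0,a0/2,*c])
def apply(L,t,deg,accs=None):
    th=L['th'][-1][1];L['th'].append([t,th])
    for i,d in enumerate(deg):
        th+=np.radians(d);L['th'].append([t+DT*(i+1),th])
        if accs: L['acc'].append([t+DT*i,t+DT*(i+1),accs[i]])
def plan(t,e,b,th0,T,n,lag=.05,accs=None):
    """increments in deg for n rows; tilt reached at end of row i for time (i+1)*DT"""
    a0=A*e[0]-K*(th0+b);q=quintic(e[0],e[1],a0*0.5,T);out=[];th=th0
    for i in range(n):
        tau=min((i+1)*DT+0,T);y=q(tau) if tau<T else 0;a=q.deriv(2)(tau) if tau<T else 0
        want=(A*y-a)/K-b-(0 if accs is None else accs[i]/9810)
        d=np.degrees(want-th);d=round(float(np.clip(d,-3,3)),1);out.append(d);th+=np.radians(d)
    return out,[round(float(q(min(T,(i+1)*DT))),0) for i in range(n)]
def save(L): json.dump(L,open('log.json','w'))
E
python3 - <<'E'
from bal import *
L=log();s=measure(L,2);save(L);print(s['time'],s['tcp_pos'],s['tcp_rot'],s['joints'].round(2),L['meas'])
print(plan(0,(-135,0),0,0,3.0,12))
E
```

```text
6.2 [ 480.6408516  -279.936557    189.27262215] [-3.14140306e+00  2.50543414e-04  7.24592236e-04] [-0.63  0.1   1.38  0.    1.65  0.94] [[6.15, -135.05923544544467, -1.8052157361003367], [6.2, -135.05913966722937, -1.805228911714039]]
([-1.2, -0.4, -0.3, -0.2, -0.2, -0.1, -0.0, -0.0, 0.0, 0.2, 0.1, 0.2], [-135.0, -136.0, -137.0, -137.0, -137.0, -136.0, -133.0, -130.0, -126.0, -120.0, -114.0, -106.0])
```

Request:
move_arm:
  plan:
    - {"x":0,"y":0,"z":0,"ax":-0.5,"ay":0,"az":0}
    - {"x":0,"y":0,"z":0,"ax":-0.5,"ay":0,"az":0}
    - {"x":0,"y":0,"z":0,"ax":-0.4,"ay":0,"az":0}
    - {"x":0,"y":0,"z":0,"ax":-0.3,"ay":0,"az":0}
    - {"x":0,"y":0,"z":0,"ax":-0.3,"ay":0,"az":0}
    - {"x":0,"y":0,"z":0,"ax":-0.2,"ay":0,"az":0}
    - {"x":0,"y":0,"z":0,"ax":0,"ay":0,"az":0}
    - {"x":0,"y":0,"z":0,"ax":0,"ay":0,"az":0}

```text
time: 7.05
tcp_pos: [480.7, -280.0, 189.5]
tcp_rot: [3.103, -0.0, 0.0]
contact_force: [-0.8, -0.1, -8.0]
grip_width: 22.0
finger_force: 60.0
```

Run:
```python
from bal import *
L=log();t=manip.state()['time'];apply(L,t-.8,[-.5,-.5,-.4,-.3,-.3,-.2,0,0]);s=measure(L,4);save(L);print(s['time'],s['tcp_pos'],s['tcp_rot'],np.array(L['meas'])[-4:].round(2).tolist())
```

```text
7.2 [ 480.66684232 -280.05530163  189.46135938] [3.10316441e+00 1.16388263e-04 3.46570521e-04] [[7.05, -135.02, -1.73], [7.1, -135.04, -1.76], [7.15, -135.04, -1.76], [7.2, -135.02, -1.73]]
```

Request:
move_arm:
  plan:
    - {"x":0,"y":0,"z":0,"ax":-0.2,"ay":0,"az":0}
    - {"x":0,"y":0,"z":0,"ax":-0.2,"ay":0,"az":0}
    - {"x":0,"y":0,"z":0,"ax":0,"ay":0,"az":0}

```text
time: 7.55
tcp_pos: [480.7, -279.9, 189.5]
tcp_rot: [3.096, 0.0, 0.001]
contact_force: [-0.1, 0.6, -6.6]
grip_width: 21.7
finger_force: 60.0
```

Run:
```python
from bal import *
L=log();t=manip.state()['time'];apply(L,t-.3,[-.2,-.2,0]);s=measure(L,3);save(L);print(s['time'],s['tcp_rot'],np.array(L['meas'])[-3:].round(2).tolist())
```

```text
7.65 [3.09613346e+00 1.22400155e-05 5.35372648e-04] [[7.55, -134.94, -1.89], [7.6, -134.89, -1.93], [7.65, -134.67, -1.68]]
```

Request:
move_arm:
  plan:
    - {"x":0,"y":0,"z":0,"ax":0,"ay":0,"az":0}
    - {"x":0,"y":0,"z":0,"ax":0,"ay":0,"az":0}

```text
time: 7.9
tcp_pos: [480.7, -280.0, 189.5]
tcp_rot: [3.096, 0.0, 0.0]
contact_force: [-0.7, 0.9, -7.4]
grip_width: 21.6
finger_force: 60.0
```

Run:
```python
from bal import *
L=log();s=measure(L,3);save(L);print(s['time'],s['tcp_rot'],np.array(L['meas'])[-3:].round(2).tolist())
t,e,b,res=estimate(L,tmin=7.6);print(e,np.degrees(b),res.round(2));th=L['th'][-1][1]
for T in(2,2.5,3): print(T,plan(t,e,b,th,T,8))
```

```text
8.0 [3.09612442e+00 2.17659804e-05 3.74348938e-04] [[7.9, -134.54, -1.86], [7.95, -134.54, -1.86], [8.0, -134.54, -1.86]]
[-133.98336465   14.87296897] 0.4729545982245225 [-0.43  0.32  0.58  0.1  -0.56]
2 ([-0.2, -0.3, -0.1, 0.0, 0.2, 0.2, 0.4, 0.4], [-132.0, -130.0, -125.0, -120.0, -113.0, -104.0, -94.0, -83.0])
2.5 ([0.1, -0.1, -0.1, 0.0, 0.1, 0.1, 0.1, 0.2], [-132.0, -130.0, -127.0, -123.0, -118.0, -112.0, -105.0, -98.0])
3 ([0.2, -0.0, -0.0, -0.0, 0.0, 0.1, 0.1, 0.1], [-132.0, -130.0, -127.0, -124.0, -120.0, -116.0, -111.0, -105.0])
```

Request:
move_arm:
  plan:
    - {"x":0,"y":0,"z":0,"ax":-0.2,"ay":0,"az":0}
    - {"x":0,"y":0,"z":0,"ax":-0.2,"ay":0,"az":0}
    - {"x":0,"y":0,"z":0,"ax":0,"ay":0,"az":0}

```text
time: 8.35
tcp_pos: [480.7, -279.9, 189.5]
tcp_rot: [3.089, 0.0, 0.001]
contact_force: [0.4, 0.7, -7.6]
grip_width: 21.8
finger_force: 60.0
```

Run:
```python
from bal import *
L=log();t=manip.state()['time'];apply(L,t-.3,[-.2,-.2,0]);s=measure(L,3);print(s['time'],s['tcp_rot'],np.array(L['meas'])[-3:].round(2).tolist());save(L)
W=manip.capture('wrist')['pixels'];cv2.imwrite('pics/wrist5.png',W[:,:,::-1]);O=cv2.imread('pics/wrist4.png')[:,:,::-1]
for n,I in(('old',O),('new',W)):
    h=cv2.cvtColor(np.ascontiguousarray(I),cv2.COLOR_RGB2HSV)
    for row in(120,150,160):
        k=np.flatnonzero((h[row,:,0]>15)&(h[row,:,0]<40)&(h[row,:,2]>90));print(n,row,k[0],k[-1],end=' ')
        f=np.flatnonzero((h[row,440:540,0]>80)&(h[row,440:540,0]<170))+440;print(f[[0,-1]] if len(f) else '')
```

```text
8.45 [3.08917403e+00 4.66076627e-05 5.48017985e-04] [[8.35, -134.02, -1.94], [8.4, -133.57, -1.99], [8.45, -133.11, -2.17]]
old 120 88 639 
old 150 93 638 [464 521]
old 160 15 636 [465 520]
new 120 88 546 
new 150 93 541 [461 518]
new 160 95 540 [462 516]
```

Request:
move_arm:
  plan:
    - {"x":0,"y":0,"z":0,"ax":0,"ay":0,"az":0}
    - {"x":0,"y":0,"z":0,"ax":0,"ay":0,"az":0}

```text
time: 8.75
tcp_pos: [480.7, -280.0, 189.5]
tcp_rot: [3.089, -0.0, 0.0]
contact_force: [0.2, 0.4, -6.7]
grip_width: 21.9
finger_force: 60.0
```

Run:
```python
from bal import *
L=log();s=measure(L,3);save(L);print(s['time'],s['tcp_rot'],np.array(L['meas'])[-6:].round(2).tolist())
t,e,b,res=estimate(L,tmin=8.3);print(e,np.degrees(b),res.round(2));th=L['th'][-1][1]
for T in(2,2.5,3): print(T,plan(t,e,b,th,T,8))
```

```text
8.85 [3.08910258e+00 2.68052932e-05 3.94975425e-04] [[8.35, -134.02, -1.94], [8.4, -133.57, -1.99], [8.45, -133.11, -2.17], [8.75, -128.46, -2.32], [8.8, -127.44, -2.3], [8.85, -126.64, -2.18]]
[-125.95749034   34.91523335] 0.8382923333131876 [-0.5   0.05  0.42  0.58  0.16 -0.68]
2 ([0.1, -0.1, -0.0, 0.0, 0.2, 0.3, 0.3, 0.3], [-122.0, -118.0, -112.0, -105.0, -98.0, -89.0, -80.0, -70.0])
2.5 ([0.3, 0.0, 0.0, 0.1, 0.1, 0.2, 0.1, 0.2], [-122.0, -118.0, -113.0, -108.0, -102.0, -95.0, -88.0, -80.0])
3 ([0.4, 0.0, 0.1, 0.1, 0.1, 0.1, 0.1, 0.1], [-122.0, -118.0, -114.0, -109.0, -103.0, -98.0, -92.0, -85.0])
```

Request:
move_arm:
  plan:
    - {"x":0,"y":0,"z":0,"ax":0,"ay":0,"az":0}
    - {"x":0,"y":0,"z":0,"ax":0,"ay":0,"az":0}
    - {"x":0,"y":0,"z":0,"ax":0.1,"ay":0,"az":0}
    - {"x":0,"y":0,"z":0,"ax":0.1,"ay":0,"az":0}

```text
time: 9.3
tcp_pos: [480.7, -280.0, 189.5]
tcp_rot: [3.093, 0.0, 0.001]
contact_force: [-0.2, -0.9, -7.6]
grip_width: 21.6
finger_force: 60.0
```

Run:
```python
from bal import *
L=log();t=manip.state()['time'];apply(L,t-.4,[0,0,.1,.1]);s=measure(L,2);save(L);print(s['time'],s['tcp_rot'],np.array(L['meas'])[-5:].round(2).tolist())
t,e,b,res=estimate(L,tmin=8.38,bsig=.03);print(e,np.degrees(b),res.round(2));th=L['th'][-1][1]
for T in(1.5,2,2.5): print(T,plan(t,e,b,th,T,8))
```

```text
9.35 [3.09271827e+00 5.14251397e-05 3.83032121e-04] [[8.75, -128.46, -2.32], [8.8, -127.44, -2.3], [8.85, -126.64, -2.18], [9.3, -114.1, -1.72], [9.35, -111.87, -2.03]]
[-112.06181494   36.78408626] 1.3173728266638294 [ 0.04 -0.08  0.06  0.12 -0.1  -0.23  0.19]
1.5 ([-0.8, -0.4, -0.0, 0.2, 0.5, 0.7, 0.7, 0.8], [-108.0, -103.0, -96.0, -88.0, -77.0, -66.0, -53.0, -41.0])
2 ([-0.2, -0.1, -0.1, 0.1, 0.1, 0.2, 0.3, 0.3], [-108.0, -104.0, -99.0, -93.0, -86.0, -79.0, -70.0, -62.0])
2.5 ([0.0, -0.0, -0.0, 0.0, 0.1, 0.1, 0.1, 0.1], [-108.0, -104.0, -100.0, -95.0, -90.0, -84.0, -78.0, -71.0])
```

Request:
move_arm:
  plan:
    - {"x":0,"y":0,"z":0,"ax":0,"ay":0,"az":0}
    - {"x":0,"y":0,"z":0,"ax":0,"ay":0,"az":0}
    - {"x":0,"y":0,"z":0,"ax":0,"ay":0,"az":0}
    - {"x":0,"y":0,"z":0,"ax":0.1,"ay":0,"az":0}
    - {"x":0,"y":0,"z":0,"ax":0.1,"ay":0,"az":0}

```text
time: 9.9
tcp_pos: [480.7, -280.0, 189.5]
tcp_rot: [3.096, -0.0, 0.0]
contact_force: [-0.6, -0.2, -8.2]
grip_width: 21.6
finger_force: 60.0
```

Run:
```python
from bal import *
L=log();t=manip.state()['time'];apply(L,t-.5,[0,0,0,.1,.1]);s=measure(L,2);save(L);print(s['time'],s['tcp_rot'],np.array(L['meas'])[-4:].round(2).tolist())
t,e,b,res=estimate(L,tmin=8.38,bsig=.03);print(e,np.degrees(b),res.round(2));th=L['th'][-1][1]
for T in(1.5,2,2.5): print(T,plan(t,e,b,th,T,8))
```

```text
9.95 [3.09615012e+00 2.00956906e-05 4.13648654e-04] [[9.3, -114.1, -1.72], [9.35, -111.87, -2.03], [9.9, -85.99, -2.18], [9.95, -83.18, -2.0]]
[-83.11984306  60.69649163] 1.3059515911748025 [-0.02 -0.11  0.12  0.19 -0.03 -0.3   0.09  0.11 -0.06]
1.5 ([0.0, -0.0, 0.1, 0.2, 0.3, 0.4, 0.4, 0.3], [-77.0, -70.0, -63.0, -55.0, -47.0, -39.0, -31.0, -23.0])
2 ([0.3, 0.1, 0.1, 0.1, 0.2, 0.1, 0.2, 0.1], [-77.0, -71.0, -64.0, -58.0, -51.0, -45.0, -38.0, -32.0])
2.5 ([0.3, 0.2, 0.1, 0.1, 0.2, 0.1, 0.1, 0.1], [-77.0, -71.0, -64.0, -58.0, -52.0, -46.0, -41.0, -35.0])
```

Request:
move_arm:
  plan:
    - {"x":0,"y":0,"z":0,"ax":0.2,"ay":0,"az":0}
    - {"x":0,"y":0,"z":0,"ax":0.2,"ay":0,"az":0}
    - {"x":0,"y":0,"z":0,"ax":0.1,"ay":0,"az":0}
    - {"x":0,"y":0,"z":0,"ax":0.2,"ay":0,"az":0}
    - {"x":0,"y":0,"z":0,"ax":0.2,"ay":0,"az":0}

```text
time: 10.5
tcp_pos: [480.7, -280.1, 189.5]
tcp_rot: [3.112, 0.0, 0.0]
contact_force: [-0.1, 1.0, -7.4]
grip_width: 21.9
finger_force: 60.0
```

Run:
```python
from bal import *
L=log();t=manip.state()['time'];apply(L,t-.5,[.2,.2,.1,.2,.2]);s=measure(L,2);save(L);print(s['time'],s['tcp_rot'],np.array(L['meas'])[-4:].round(2).tolist())
t,e,b,res=estimate(L,tmin=8.38,win=3,bsig=.03);print(e,np.degrees(b),res.round(2));th=L['th'][-1][1]
for T in(1,1.3,1.6): print(T,plan(t,e,b,th,T,8))
```

```text
10.55 [3.11201179e+00 2.59359083e-05 3.34443867e-04] [[9.9, -85.99, -2.18], [9.95, -83.18, -2.0], [10.5, -51.75, -1.62], [10.55, -48.8, -1.86]]
[-48.24585049  60.77079086] 1.3682503348889152 [ 0.69  0.37 -0.37 -0.4  -0.71 -1.02 -0.56  1.43  1.56 -0.44 -0.55]
1 ([-0.5, 0.0, 0.4, 0.4, 0.6, 0.5, 0.3, 0.0], [-42.0, -36.0, -29.0, -22.0, -15.0, -9.0, -4.0, -2.0])
1.3 ([-0.1, 0.1, 0.1, 0.2, 0.2, 0.2, 0.1, 0.2], [-42.0, -36.0, -30.0, -25.0, -19.0, -14.0, -10.0, -6.0])
1.6 ([0.0, 0.1, 0.2, 0.1, 0.1, 0.1, 0.0, 0.1], [-42.0, -36.0, -31.0, -26.0, -21.0, -17.0, -13.0, -9.0])
```

Request:
move_arm:
  plan:
    - {"x":0,"y":0,"z":0,"ax":0,"ay":0,"az":0}
    - {"x":0,"y":0,"z":0,"ax":0.1,"ay":0,"az":0}
    - {"x":0,"y":0,"z":0,"ax":0.1,"ay":0,"az":0}
    - {"x":0,"y":0,"z":0,"ax":0.2,"ay":0,"az":0}

```text
time: 11.0
tcp_pos: [480.7, -280.0, 189.6]
tcp_rot: [3.119, -0.0, 0.001]
contact_force: [-0.0, -0.1, -7.2]
grip_width: 21.5
finger_force: 60.0
```

Run:
```python
from bal import *
L=log();t=manip.state()['time'];apply(L,t-.4,[0,.1,.1,.2]);s=measure(L,2);save(L);print(s['time'],s['tcp_rot'],np.array(L['meas'])[-4:].round(2).tolist())
t,e,b,res=estimate(L,win=1.15,bsig=.03);print(e,np.degrees(b),res.round(2));th=L['th'][-1][1]
for T in(.7,.9,1.3): print(T,plan(t,e,b,th,T,8))
```

```text
11.05 [3.11897867e+00 4.02775293e-05 4.16800804e-04] [[10.5, -51.75, -1.62], [10.55, -48.8, -1.86], [11.0, -34.8, -13.41], [11.05, -33.62, -15.73]]
[-33.78211892  13.6614931 ] 1.6827432513985519 [ 0.1  -0.12 -0.26  0.33 -0.22  0.17]
0.7 ([-3.0, -0.3, 1.7, 2.3, 1.7, 0.0, -2.8, 0.0], [-32.0, -27.0, -20.0, -12.0, -5.0, -1.0, 0.0, 0.0])
0.9 ([-1.9, -0.4, 0.4, 0.9, 1.1, 0.9, 0.5, -0.4], [-32.0, -29.0, -25.0, -19.0, -12.0, -6.0, -2.0, -0.0])
1.3 ([-1.0, -0.3, -0.1, 0.1, 0.2, 0.4, 0.4, 0.3], [-33.0, -31.0, -29.0, -26.0, -22.0, -18.0, -13.0, -9.0])
```

```bash
cat >> bal.py <<'E'
def measure(L,n=2):
    for i in range(n):
        s,W=wrist();a,_,_=flask(W);l,r=ysol(a)
        if 292<a[0]<344: l=r-1.85
        elif 292<a[1]<344: r=l+1.85
        L['meas'].append([s['time'],float(1.02*(l+r)/2),float(l-r)])
    return s
E
python3 - <<'E'
from bal import *
L=log()
for m in L['meas']:
    if m[2]<-4: m[1]+=1.02*(-m[2]/2-.92);m[2]=-1.85
save(L);print(np.array(L['meas'])[-4:].round(2).tolist())
t,e,b,res=estimate(L,win=1.8,bsig=.03);print(e,np.degrees(b),res.round(2));th=L['th'][-1][1]
for T in(.7,.9,1.1,1.3): print(T,plan(t,e,b,th,T,8))
E
```

```text
[[10.5, -51.75, -1.62], [10.55, -48.8, -1.86], [11.0, -28.9, -1.85], [11.05, -26.53, -1.85]]
[-26.78072174  34.58928192] 1.4850916085149302 [-0.02  0.04 -0.09  0.03 -0.07  0.18 -0.32  0.25]
0.7 ([-1.5, 0.2, 1.0, 1.1, 0.9, -0.2, -1.7, 0.0], [-23.0, -18.0, -13.0, -7.0, -3.0, -0.0, 0.0, 0.0])
0.9 ([-0.7, -0.1, 0.3, 0.4, 0.5, 0.3, 0.2, -0.3], [-23.0, -20.0, -15.0, -11.0, -7.0, -4.0, -1.0, -0.0])
1.1 ([-0.5, -0.0, 0.1, 0.1, 0.3, 0.2, 0.1, 0.1], [-23.0, -20.0, -17.0, -13.0, -10.0, -6.0, -4.0, -2.0])
1.3 ([-0.3, -0.1, 0.1, 0.0, 0.1, 0.2, 0.1, 0.0], [-23.0, -20.0, -17.0, -14.0, -11.0, -8.0, -6.0, -4.0])
```

Request:
move_arm:
  plan:
    - {"x":0,"y":0,"z":0,"ax":-0.4,"ay":0,"az":0}
    - {"x":0,"y":0,"z":0,"ax":0,"ay":0,"az":0}
    - {"x":0,"y":0,"z":0,"ax":0.1,"ay":0,"az":0}

```text
time: 11.4
tcp_pos: [480.7, -279.9, 189.6]
tcp_rot: [3.114, -0.0, 0.001]
contact_force: [0.3, 0.5, -7.7]
grip_width: 21.9
finger_force: 60.0
```

Run:
```python
from bal import *
L=log();t=manip.state()['time'];apply(L,t-.3,[-.4,0,.1]);s=measure(L,2);save(L);print(s['time'],s['tcp_rot'],np.array(L['meas'])[-4:].round(2).tolist())
t,e,b,res=estimate(L,win=1.2,bsig=.03);print(e,np.degrees(b),res.round(2));th=L['th'][-1][1]
for T in(.6,.8,1.,1.3): print(T,plan(t,e,b,th,T,8))
```

```text
11.45 [ 3.11360223e+00 -2.69515234e-05  5.57023628e-04] [[11.0, -28.9, -1.85], [11.05, -26.53, -1.85], [11.4, -12.47, -1.85], [11.45, -10.09, -1.85]]
[-10.15521838  45.64623212] 1.2470030481397107 [-0.28  0.32 -0.13  0.1  -0.07  0.06]
0.6 ([1.3, 0.3, -0.3, -0.5, -0.4, -0.0, -0.0, -0.0], [-6.0, -3.0, -1.0, -0.0, 0.0, -0.0, -0.0, -0.0])
0.8 ([1.1, 0.4, -0.0, -0.4, -0.4, -0.4, -0.2, 0.3], [-6.0, -2.0, -0.0, 1.0, 1.0, 0.0, 0.0, 0.0])
1.0 ([0.9, 0.4, 0.1, -0.1, -0.3, -0.4, -0.3, -0.2], [-6.0, -2.0, 1.0, 2.0, 2.0, 2.0, 1.0, 0.0])
1.3 ([0.7, 0.4, 0.2, -0.0, -0.1, -0.2, -0.2, -0.3], [-6.0, -2.0, 2.0, 4.0, 5.0, 5.0, 4.0, 3.0])
```

Request:
move_arm:
  plan:
    - {"x":0,"y":0,"z":0,"ax":1.2,"ay":0,"az":0}
    - {"x":0,"y":0,"z":0,"ax":0.4,"ay":0,"az":0}
    - {"x":0,"y":0,"z":0,"ax":-0.2,"ay":0,"az":0}

```text
time: 11.8
tcp_pos: [480.6, -280.6, 189.4]
tcp_rot: [3.138, 0.0, -0.0]
contact_force: [0.8, -0.5, -7.0]
grip_width: 21.9
finger_force: 60.0
```

Run:
```python
from bal import *
L=log();t=manip.state()['time'];apply(L,t-.3,[1.2,.4,-.2]);s=measure(L,3);save(L);print(s['time'],s['tcp_rot'],np.array(L['meas'])[-5:].round(2).tolist())
t,e,b,res=estimate(L,win=1.2,bsig=.03);print(e,np.degrees(b),res.round(2));th=L['th'][-1][1]
for T in(.6,.8,1.,1.3): print(T,plan(t,e,b,th,T,8))
```

```text
11.9 [3.13795860e+00 1.21275861e-04 1.72286738e-04] [[11.4, -12.47, -1.85], [11.45, -10.09, -1.85], [11.8, 0.44, -1.68], [11.85, 0.62, -1.86], [11.9, 0.62, -1.86]]
[ 0.54735484 -6.82562183] 1.495863232974319 [ 0.03 -0.03 -0.19  0.24 -0.03 -0.08  0.07]
0.6 ([-1.6, -0.2, 0.2, 0.4, 0.2, -0.3, 0.0, 0.0], [-0.0, -1.0, -1.0, -0.0, -0.0, 0.0, 0.0, 0.0])
0.8 ([-1.4, -0.3, -0.1, 0.2, 0.3, 0.2, 0.0, -0.2], [-0.0, -1.0, -2.0, -1.0, -1.0, -0.0, -0.0, -0.0])
1.0 ([-1.3, -0.3, -0.1, -0.0, 0.1, 0.2, 0.2, 0.1], [-0.0, -1.0, -2.0, -2.0, -2.0, -1.0, -1.0, -0.0])
1.3 ([-1.1, -0.4, -0.1, -0.1, -0.0, 0.1, 0.1, 0.1], [-0.0, -2.0, -3.0, -3.0, -4.0, -3.0, -3.0, -2.0])
```

Request:
move_arm:
  plan:
    - {"x":0,"y":0,"z":0,"ax":0,"ay":0,"az":0}

```text
time: 12.05
tcp_pos: [480.7, -280.0, 189.5]
tcp_rot: [3.138, 0.0, 0.0]
contact_force: [0.2, -0.5, -7.3]
grip_width: 21.7
finger_force: 60.0
```

Run:
```python
from bal import *
L=log();t=manip.state()['time'];apply(L,t-.1,[0]);s=measure(L,3);save(L);print(s['time'],s['tcp_rot'],np.array(L['meas'])[-6:].round(2).tolist(),np.degrees(L['th'][-1][1]))
```

```text
12.15 [ 3.13802076e+00 -3.04176174e-05  6.10910890e-04] [[11.8, 0.44, -1.68], [11.85, 0.62, -1.86], [11.9, 0.62, -1.86], [12.05, 0.62, -1.86], [12.1, 0.57, -1.78], [12.15, 0.53, -1.69]] -0.19999999999999915
```

Request:
move_arm:
  plan:
    - {"x":0,"y":0,"z":0,"ax":0.1,"ay":0,"az":0}
    - {"x":0,"y":0,"z":0,"ax":0.1,"ay":0,"az":0}
    - {"x":0,"y":0,"z":0,"ax":0,"ay":0,"az":0}
    - {"x":0,"y":0,"z":0,"ax":0,"ay":0,"az":0}

```text
time: 12.6
tcp_pos: [480.7, -280.0, 189.5]
tcp_rot: [3.141, 0.0, 0.0]
contact_force: [-1.4, -0.8, -7.3]
grip_width: 21.4
finger_force: 60.0
```

Run:
```python
from bal import *
L=log();t=manip.state()['time'];apply(L,t-.4,[.1,.1,0,0]);s=measure(L,3);save(L);print(s['time'],s['tcp_rot'],np.array(L['meas'])[-6:].round(2).tolist(),np.degrees(L['th'][-1][1]))
```

```text
12.7 [ 3.14145574e+00 -3.19081076e-05  4.59698598e-04] [[12.05, 0.62, -1.86], [12.1, 0.57, -1.78], [12.15, 0.53, -1.69], [12.6, 0.53, -1.69], [12.65, 0.53, -1.69], [12.7, 0.62, -1.86]] 8.448348372637467e-16
```

The flask is stationary at +0.6 mm on the level tray, so a rolling resistance of about 1° holds it. I'll do a short gentle test hop first.

Request:
move_arm:
  plan:
    - {"x":0,"y":0.03,"z":0,"ax":0,"ay":0,"az":0}
    - {"x":0,"y":0.06,"z":0,"ax":0,"ay":0,"az":0}
    - {"x":0,"y":0.09,"z":0,"ax":0,"ay":0,"az":0}
    - {"x":0,"y":0.12,"z":0,"ax":0,"ay":0,"az":0}
    - {"x":0,"y":0.15,"z":0,"ax":0,"ay":0,"az":0}
    - {"x":0,"y":0.18,"z":0,"ax":0,"ay":0,"az":0}
    - {"x":0,"y":0.18,"z":0,"ax":0,"ay":0,"az":0}
    - {"x":0,"y":0.15,"z":0,"ax":0,"ay":0,"az":0}
    - {"x":0,"y":0.12,"z":0,"ax":0,"ay":0,"az":0}
    - {"x":0,"y":0.09,"z":0,"ax":0,"ay":0,"az":0}
    - {"x":0,"y":0.06,"z":0,"ax":0,"ay":0,"az":0}
    - {"x":0,"y":0.03,"z":0,"ax":0,"ay":0,"az":0}

```text
time: 13.95
tcp_pos: [480.7, -248.4, 189.5]
tcp_rot: [3.141, 0.0, 0.001]
contact_force: [-0.5, 0.4, -7.5]
grip_width: 21.9
finger_force: 60.0
```

Run:
```python
from bal import *
L=log();s=measure(L,4);save(L);print(s['time'],s['tcp_pos'],s['tcp_rot'],np.array(L['meas'])[-4:].round(2).tolist())
```

```text
14.1 [ 480.69454401 -248.60329665  189.53180372] [ 3.14136088e+00 -5.46114431e-05  3.32218246e-04] [[13.95, 0.7, -1.86], [14.0, 0.75, -1.6], [14.05, 0.84, -1.6], [14.1, 0.79, -1.69]]
```

Request:
move_arm:
  plan:
    - {"x":0,"y":0.03,"z":0,"ax":0,"ay":0,"az":0}
    - {"x":0,"y":0.06,"z":0,"ax":0,"ay":0,"az":0}
    - {"x":0,"y":0.09,"z":0,"ax":0,"ay":0,"az":0}
    - {"x":0,"y":0.12,"z":0,"ax":0,"ay":0,"az":0}
    - {"x":0,"y":0.15,"z":0,"ax":0,"ay":0,"az":0}
    - {"x":0,"y":0.18,"z":0,"ax":0,"ay":0,"az":0}
    - {"x":0,"y":0.21,"z":0,"ax":0,"ay":0,"az":0}
    - {"x":0,"y":0.24,"z":0,"ax":0,"ay":0,"az":0}
    - {"x":0,"y":0.27,"z":0,"ax":0,"ay":0,"az":0}
    - {"x":0,"y":0.3,"z":0,"ax":0,"ay":0,"az":0}
    - {"x":0,"y":0.33,"z":0,"ax":0,"ay":0,"az":0}
    - {"x":0,"y":0.36,"z":0,"ax":0,"ay":0,"az":0}

```text
time: 15.35
tcp_pos: [480.7, -189.2, 189.6]
tcp_rot: [3.142, -0.0, 0.0]
contact_force: [1.5, 0.3, -7.4]
grip_width: 21.6
finger_force: 60.0
```

Request:
move_arm:
  plan:
    - {"x":-0.03,"y":0.39,"z":0,"ax":0,"ay":0,"az":0}
    - {"x":-0.06,"y":0.42,"z":0,"ax":0,"ay":0,"az":0}
    - {"x":-0.07,"y":0.42,"z":0,"ax":0,"ay":0,"az":0}
    - {"x":-0.07,"y":0.42,"z":0,"ax":0,"ay":0,"az":0}
    - {"x":-0.07,"y":0.42,"z":0,"ax":0,"ay":0,"az":0}
    - {"x":-0.07,"y":0.42,"z":0,"ax":0,"ay":0,"az":0}
    - {"x":-0.07,"y":0.42,"z":0,"ax":0,"ay":0,"az":0}
    - {"x":-0.07,"y":0.42,"z":0,"ax":0,"ay":0,"az":0}
    - {"x":-0.07,"y":0.42,"z":0,"ax":0,"ay":0,"az":0}
    - {"x":-0.07,"y":0.42,"z":0,"ax":0,"ay":0,"az":0}
    - {"x":-0.06,"y":0.42,"z":0,"ax":0,"ay":0,"az":0}
    - {"x":-0.03,"y":0.39,"z":0,"ax":0,"ay":0,"az":0}

```text
time: 16.55
tcp_pos: [462.0, -64.6, 189.5]
tcp_rot: [3.142, -0.0, 0.001]
contact_force: [0.5, -0.5, -7.3]
grip_width: 21.5
finger_force: 60.0
```

Request:
move_arm:
  plan:
    - {"x":0,"y":0.36,"z":0,"ax":0,"ay":0,"az":0}
    - {"x":0,"y":0.33,"z":0,"ax":0,"ay":0,"az":0}
    - {"x":0,"y":0.3,"z":0,"ax":0,"ay":0,"az":0}
    - {"x":0,"y":0.27,"z":0,"ax":0,"ay":0,"az":0}
    - {"x":0,"y":0.24,"z":0,"ax":0,"ay":0,"az":0}
    - {"x":0,"y":0.21,"z":0,"ax":0,"ay":0,"az":0}
    - {"x":0,"y":0.18,"z":0,"ax":0,"ay":0,"az":0}
    - {"x":0,"y":0.15,"z":0,"ax":0,"ay":0,"az":0}
    - {"x":0,"y":0.12,"z":0,"ax":0,"ay":0,"az":0}
    - {"x":0,"y":0.09,"z":0,"ax":0,"ay":0,"az":0}
    - {"x":0,"y":0.06,"z":0,"ax":0,"ay":0,"az":0}
    - {"x":0,"y":0.03,"z":0,"ax":0,"ay":0,"az":0}

```text
time: 17.75
tcp_pos: [462.2, -6.9, 189.5]
tcp_rot: [3.141, -0.0, 0.0]
contact_force: [-0.6, 0.2, -8.1]
grip_width: 21.9
finger_force: 60.0
```

Run:
```python
from bal import *
L=log();s=measure(L,3);save(L);print(s['time'],s['tcp_pos'],s['tcp_rot'],s['joints'].round(2),np.array(L['meas'])[-3:].round(2).tolist())
```

```text
17.85 [462.16384701  -7.021893   189.5214156 ] [3.14140114e+00 1.81750278e-05 4.50426552e-04] [-0.14 -0.11  1.59 -0.    1.65  1.43] [[17.75, 0.92, -1.76], [17.8, 0.93, -1.77], [17.85, 0.97, -1.69]]
```

Request:
move_arm:
  plan:
    - {"x":0,"y":0.03,"z":0,"ax":0,"ay":0,"az":0}
    - {"x":0,"y":0.06,"z":0,"ax":0,"ay":0,"az":0}
    - {"x":0,"y":0.09,"z":0,"ax":0,"ay":0,"az":0}
    - {"x":0,"y":0.12,"z":0,"ax":0,"ay":0,"az":0}
    - {"x":0,"y":0.15,"z":0,"ax":0,"ay":0,"az":0}
    - {"x":0,"y":0.18,"z":0,"ax":0,"ay":0,"az":0}
    - {"x":0,"y":0.21,"z":0,"ax":0,"ay":0,"az":0}
    - {"x":0,"y":0.24,"z":0,"ax":0,"ay":0,"az":0}
    - {"x":0,"y":0.27,"z":0,"ax":0,"ay":0,"az":0}
    - {"x":0,"y":0.3,"z":0,"ax":0,"ay":0,"az":0}
    - {"x":0,"y":0.33,"z":0,"ax":0,"ay":0,"az":0}
    - {"x":0,"y":0.36,"z":0,"ax":0,"ay":0,"az":0}

```text
time: 19.1
tcp_pos: [462.2, 52.3, 189.5]
tcp_rot: [3.142, -0.0, 0.0]
contact_force: [0.5, 0.4, -7.2]
grip_width: 21.8
finger_force: 60.0
```

Request:
move_arm:
  plan:
    - {"x":-0.03,"y":0.39,"z":0,"ax":0,"ay":0,"az":0}
    - {"x":-0.06,"y":0.42,"z":0,"ax":0,"ay":0,"az":0}
    - {"x":-0.08,"y":0.45,"z":0,"ax":0,"ay":0,"az":0}
    - {"x":-0.08,"y":0.48,"z":0,"ax":0,"ay":0,"az":0}
    - {"x":-0.08,"y":0.51,"z":0,"ax":0,"ay":0,"az":0}
    - {"x":-0.08,"y":0.54,"z":0,"ax":0,"ay":0,"az":0}
    - {"x":-0.08,"y":0.54,"z":0,"ax":0,"ay":0,"az":0}
    - {"x":-0.08,"y":0.51,"z":0,"ax":0,"ay":0,"az":0}
    - {"x":-0.08,"y":0.48,"z":0,"ax":0,"ay":0,"az":0}
    - {"x":-0.08,"y":0.45,"z":0,"ax":0,"ay":0,"az":0}
    - {"x":-0.06,"y":0.42,"z":0,"ax":0,"ay":0,"az":0}
    - {"x":-0.03,"y":0.39,"z":0,"ax":0,"ay":0,"az":0}

```text
time: 20.3
tcp_pos: [441.5, 191.9, 189.5]
tcp_rot: [3.141, 0.0, 0.001]
contact_force: [-0.1, -0.1, -7.0]
grip_width: 21.8
finger_force: 60.0
```

Request:
move_arm:
  plan:
    - {"x":0,"y":0.36,"z":0,"ax":0,"ay":0,"az":0}
    - {"x":0,"y":0.33,"z":0,"ax":0,"ay":0,"az":0}
    - {"x":0,"y":0.3,"z":0,"ax":0,"ay":0,"az":0}
    - {"x":0,"y":0.27,"z":0,"ax":0,"ay":0,"az":0}
    - {"x":0,"y":0.24,"z":0,"ax":0,"ay":0,"az":0}
    - {"x":0,"y":0.21,"z":0,"ax":0,"ay":0,"az":0}
    - {"x":0,"y":0.18,"z":0,"ax":0,"ay":0,"az":0}
    - {"x":0,"y":0.15,"z":0,"ax":0,"ay":0,"az":0}
    - {"x":0,"y":0.12,"z":0,"ax":0,"ay":0,"az":0}
    - {"x":0,"y":0.1,"z":0,"ax":0,"ay":0,"az":0}
    - {"x":0,"y":0.09,"z":0,"ax":0,"ay":0,"az":0}
    - {"x":0,"y":0.07,"z":0,"ax":0,"ay":0,"az":0}

```text
time: 21.5
tcp_pos: [441.7, 251.6, 189.5]
tcp_rot: [3.142, 0.0, 0.0]
contact_force: [-0.1, -0.7, -6.9]
grip_width: 21.7
finger_force: 60.0
```

Request:
move_arm:
  plan:
    - {"x":0,"y":0.05,"z":0,"ax":0,"ay":0,"az":0}
    - {"x":0,"y":0.04,"z":0,"ax":0,"ay":0,"az":0}
    - {"x":0,"y":0.02,"z":0,"ax":0,"ay":0,"az":0}
    - {"x":0,"y":0,"z":0,"ax":0,"ay":0,"az":0}

```text
time: 21.9
tcp_pos: [441.7, 254.3, 189.5]
tcp_rot: [3.141, 0.0, 0.0]
contact_force: [-0.1, 0.3, -6.8]
grip_width: 21.8
finger_force: 60.0
```

Run:
```python
from bal import *
L=log();s=measure(L,3);save(L);print(s['time'],s['tcp_pos'],s['tcp_rot'],s['joints'].round(2),np.array(L['meas'])[-3:].round(2).tolist())
a=manip.capture('scene')['pixels'];cv2.imwrite('pics/sceneE.png',a[:,:,::-1])
```

```text
22.0 [441.68951614 254.183291   189.51763089] [ 3.14140804e+00 -9.44412374e-06  3.85794806e-04] [ 0.41  0.    1.49 -0.    1.65  1.98] [[21.9, 1.66, -1.7], [21.95, 1.7, -1.78], [22.0, 1.66, -1.7]]
```

View pics/sceneE.png

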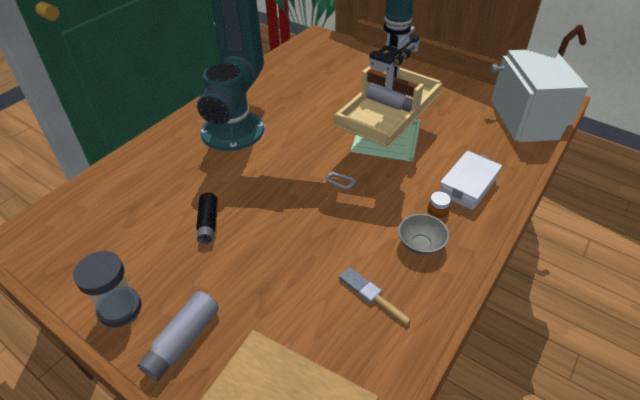

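The tray is held level above the corner piece, around pixel (388,105). The flask is under the handle at (390,95) and the rest of the bench is as it was. Now I'll hold for more than five seconds.

Request:
move_arm:
  plan:
    - {"x":0,"y":0,"z":0,"ax":0,"ay":0,"az":0}
    - {"x":0,"y":0,"z":0,"ax":0,"ay":0,"az":0}
    - {"x":0,"y":0,"z":0,"ax":0,"ay":0,"az":0}
    - {"x":0,"y":0,"z":0,"ax":0,"ay":0,"az":0}
    - {"x":0,"y":0,"z":0,"ax":0,"ay":0,"az":0}
    - {"x":0,"y":0,"z":0,"ax":0,"ay":0,"az":0}
    - {"x":0,"y":0,"z":0,"ax":0,"ay":0,"az":0}
    - {"x":0,"y":0,"z":0,"ax":0,"ay":0,"az":0}
    - {"x":0,"y":0,"z":0,"ax":0,"ay":0,"az":0}
    - {"x":0,"y":0,"z":0,"ax":0,"ay":0,"az":0}
    - {"x":0,"y":0,"z":0,"ax":0,"ay":0,"az":0}
    - {"x":0,"y":0,"z":0,"ax":0,"ay":0,"az":0}

```text
time: 23.3
tcp_pos: [441.7, 254.3, 189.5]
tcp_rot: [3.142, 0.0, 0.0]
contact_force: [-0.8, 0.0, -7.7]
grip_width: 21.7
finger_force: 60.0
```

Run:
```python
from bal import *
L=log();s=measure(L,2);save(L);print(s['time'],s['tcp_pos'],s['tcp_rot'],np.array(L['meas'])[-2:].round(2).tolist())
```

```text
23.35 [441.68062832 254.26489281 189.4924834 ] [3.14151148e+00 3.69790042e-06 4.69001366e-04] [[23.3, 1.66, -1.7], [23.35, 1.7, -1.78]]
```

The flask hasn't moved, so I'll hold for about five more seconds.

Request:
move_arm:
  plan:
    - {"x":0,"y":0,"z":0,"ax":0,"ay":0,"az":0}
    - {"x":0,"y":0,"z":0,"ax":0,"ay":0,"az":0}
    - {"x":0,"y":0,"z":0,"ax":0,"ay":0,"az":0}
    - {"x":0,"y":0,"z":0,"ax":0,"ay":0,"az":0}
    - {"x":0,"y":0,"z":0,"ax":0,"ay":0,"az":0}
    - {"x":0,"y":0,"z":0,"ax":0,"ay":0,"az":0}
    - {"x":0,"y":0,"z":0,"ax":0,"ay":0,"az":0}
    - {"x":0,"y":0,"z":0,"ax":0,"ay":0,"az":0}
    - {"x":0,"y":0,"z":0,"ax":0,"ay":0,"az":0}
    - {"x":0,"y":0,"z":0,"ax":0,"ay":0,"az":0}
    - {"x":0,"y":0,"z":0,"ax":0,"ay":0,"az":0}
    - {"x":0,"y":0,"z":0,"ax":0,"ay":0,"az":0}

```text
time: 24.6
tcp_pos: [441.7, 254.2, 189.5]
tcp_rot: [3.141, 0.0, 0.0]
contact_force: [0.3, -0.5, -7.0]
grip_width: 21.8
finger_force: 60.0
```

Request:
move_arm:
  plan:
    - {"x":0,"y":0,"z":0,"ax":0,"ay":0,"az":0}
    - {"x":0,"y":0,"z":0,"ax":0,"ay":0,"az":0}
    - {"x":0,"y":0,"z":0,"ax":0,"ay":0,"az":0}
    - {"x":0,"y":0,"z":0,"ax":0,"ay":0,"az":0}
    - {"x":0,"y":0,"z":0,"ax":0,"ay":0,"az":0}
    - {"x":0,"y":0,"z":0,"ax":0,"ay":0,"az":0}
    - {"x":0,"y":0,"z":0,"ax":0,"ay":0,"az":0}
    - {"x":0,"y":0,"z":0,"ax":0,"ay":0,"az":0}
    - {"x":0,"y":0,"z":0,"ax":0,"ay":0,"az":0}
    - {"x":0,"y":0,"z":0,"ax":0,"ay":0,"az":0}
    - {"x":0,"y":0,"z":0,"ax":0,"ay":0,"az":0}
    - {"x":0,"y":0,"z":0,"ax":0,"ay":0,"az":0}

```text
time: 25.8
tcp_pos: [441.7, 254.2, 189.5]
tcp_rot: [3.141, 0.0, 0.0]
contact_force: [-0.5, -0.2, -7.0]
grip_width: 22.1
finger_force: 60.0
```

Request:
move_arm:
  plan:
    - {"x":0,"y":0,"z":0,"ax":0,"ay":0,"az":0}
    - {"x":0,"y":0,"z":0,"ax":0,"ay":0,"az":0}
    - {"x":0,"y":0,"z":0,"ax":0,"ay":0,"az":0}
    - {"x":0,"y":0,"z":0,"ax":0,"ay":0,"az":0}
    - {"x":0,"y":0,"z":0,"ax":0,"ay":0,"az":0}
    - {"x":0,"y":0,"z":0,"ax":0,"ay":0,"az":0}
    - {"x":0,"y":0,"z":0,"ax":0,"ay":0,"az":0}
    - {"x":0,"y":0,"z":0,"ax":0,"ay":0,"az":0}
    - {"x":0,"y":0,"z":0,"ax":0,"ay":0,"az":0}
    - {"x":0,"y":0,"z":0,"ax":0,"ay":0,"az":0}
    - {"x":0,"y":0,"z":0,"ax":0,"ay":0,"az":0}
    - {"x":0,"y":0,"z":0,"ax":0,"ay":0,"az":0}

```text
time: 27.0
tcp_pos: [441.7, 254.3, 189.5]
tcp_rot: [3.142, 0.0, 0.0]
contact_force: [0.3, -0.0, -7.8]
grip_width: 21.8
finger_force: 60.0
```

Request:
move_arm:
  plan:
    - {"x":0,"y":0,"z":0,"ax":0,"ay":0,"az":0}
    - {"x":0,"y":0,"z":0,"ax":0,"ay":0,"az":0}
    - {"x":0,"y":0,"z":0,"ax":0,"ay":0,"az":0}
    - {"x":0,"y":0,"z":0,"ax":0,"ay":0,"az":0}
    - {"x":0,"y":0,"z":0,"ax":0,"ay":0,"az":0}
    - {"x":0,"y":0,"z":0,"ax":0,"ay":0,"az":0}
    - {"x":0,"y":0,"z":0,"ax":0,"ay":0,"az":0}
    - {"x":0,"y":0,"z":0,"ax":0,"ay":0,"az":0}
    - {"x":0,"y":0,"z":0,"ax":0,"ay":0,"az":0}
    - {"x":0,"y":0,"z":0,"ax":0,"ay":0,"az":0}
    - {"x":0,"y":0,"z":0,"ax":0,"ay":0,"az":0}
    - {"x":0,"y":0,"z":0,"ax":0,"ay":0,"az":0}

```text
time: 28.2
tcp_pos: [441.7, 254.2, 189.5]
tcp_rot: [3.141, 0.0, 0.0]
contact_force: [0.8, -0.5, -7.1]
grip_width: 21.2
finger_force: 60.0
```

Run:
```python
from bal import *
L=log();s=measure(L,2);save(L);m=L['meas'][-1];print(s['time'],s['tcp_pos'],s['tcp_rot'],m)
if abs(m[1])<6 and s['time']>27.5: print(manip.finish_job())
```

```text
28.25 [441.65698007 254.25156096 189.50849502] [3.14151369e+00 3.70251801e-05 4.02833992e-04] [28.25, 1.6587271135126385, -1.6963512473921525]
the job is handed in; nothing more can be done
None
```

The job is handed in at 28 s: the tray was held level and still in the air above the centre of the corner piece for over six seconds, with the flask at rest about 2 mm from the middle.

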